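# Set out the watchmaker's bench on its shadow tiles

### The arm

A 7-joint arm with a two-finger parallel gripper is mounted at the origin on a cart in front of the work surface, level with it; the furniture and walls round the work are solid. World frame = base frame: x ahead of the robot, y to its left, z up, the work surface at z = 0. Lengths are in m, angles in degrees, forces in N, time in s.
With the tool pointing down it reaches from about 0.425 to 0.875 m from the base axis. Payload 4.7 kg.
Tool frame: the origin (TCP) lies between the finger pads; the fingertips stand 8 mm ahead of it and the grasp point (between the pads) lies 11 mm behind it (env.tip_extent is the distance from the TCP to the fingertips, in m); z points along the fingers, y is the line along which they close (so a half turn about z gives the same grasp; the last joint's range is limited). The gripper opens to 87 mm and grips with 3 to 60 N. Pads are 19 mm wide; open, the fingers measure 117 mm over their backs; the gripper's body (75 mm by 190 mm) begins 51 mm behind the grasp point.
Start: joints at [73.287, 18.392, -4.016, 83.108, 1.295, 78.541, -3.26], TCP at [0.196, -0.62, 0.231] pointing down, gripper open.
Joint ranges: [-163.93, 163.93], [-17.29, 119.83], [-79.2, 71.16], [3.27, 140.29], [-89.18, 269.18], [5.43, 117.66], [-154.24, 154.24]. Speed limits (degrees/s): [147.25, 147.25, 180, 180, 180, 180, 180].

### API

Orientations are given as [roll, pitch, yaw] about the fixed x, y, z axes, in that order (R = Rz(yaw) Ry(pitch) Rx(roll)).
In Python, from cell import sensors, vision, workorder, env gives the robot as it stands.
- The arm moves only by the tool drive_tool, never from a script. Its argument "moves" is a list of rows, each an object of numbers: "x", "y", "z": the shift along the tool's x, y, z in mm; "rx", "ry", "rz": the turn, a rotation vector about the tool's x, y, z in rad; "fingers": the closure, from -1 (fully open) to 1 (shut). In form: [{"x": .., "y": .., "z": .., "rx": .., "ry": .., "rz": .., "fingers": ..}, ...]. A call has 1 to 20 rows; each row is the pose to reach, as a shift and turn from the pose commanded when the call began, along the tool's axes at that moment; what a row does not reach only later rows make up. A row lasts 1/8 s, in which the tool goes at most 62.5 mm and 10.7 degrees, less where a joint would pass 70% of its speed; a pose out of reach is approached as far as the arm can. A call with a gripper value outside its range is refused whole. The fingers move at their own pace and stop on an object; "force" is the grip in N (left out, the last holds). Time passes only in rows, so rows that repeat a pose let the fingers close. It gives the time, the measured TCP pose, the force, the opening and the grip force at its end, in the units of the state.
- sensors.get_obs(): the state, without advancing time (a new reading comes with each control period).
- vision.read_camera(name): name is "scene" or "top"; returns a dict with "image" (420x560x3 uint8, red, green, blue), "fx", "fy", "cx", "cy" (pixels), "k1" (the pictures are not rectified: a ray, as slopes to the right and down, at radius r is drawn at 1 + k1 r^2 times it, then the intrinsics apply), "R" (3x3) and "t" (3): a world point X has camera coordinates R X + t. Camera axes: x right, y down, z forward; pixel columns grow to the right and rows downward; lengths in m; the calibration is good to about 2 mm. A picture is of the moment at which its call begins. There is no depth.
- workorder.sign_off(): hands the job in; it is judged then, once.
The state is a dict: "time_s": time; "qpos": joint angles; "joint_velocities": joint speeds; "effort": joint torques, N m; "tool_pos": TCP position; "tool_rot": TCP orientation; "force": force on the tool from outside, world axes, zero at the start; "wrist_torque": the same for the moment, N m; "grip_width": finger opening in m; "grasp_force": force on a finger pad.
Only numpy, scipy, OpenCV 4.12 (cv2) and the standard library are available. Lean on these libraries where they do the work, as an engineer would, in place of code of your own. Each camera call takes 0.05 s, during which the arm holds its last target. There are 200 camera calls.

### The job

Lay the bench out for the next watch job: set the two parts tins, the eye loupe and the movement holder each on the wooden tile whose dark spot has its shape and size, upright and centred on the spot, with the holder's long side along the oblong (either way round). Set them down gently rather than dropping them, and leave the pocket watch and the eraser where they are.

Things in the scene. Friction and masses are not known exactly. Their poses are not given: they have to be found in the camera images.
- tin_large: The large round parts tin: a pale flat drum with a lid, 53 mm in diameter, 20 mm high, about 0.06 kg. Loose, standing on the bench. Origin: centre of its underside, z up its axis.
- tin_small: The small round parts tin: the same pale drum in a smaller size, 43 mm in diameter, 16 mm high, about 0.04 kg. Loose. Origin: centre of its underside, z up.
- eye_loupe: The eye loupe: a small black tub-shaped magnifier standing on its wide end, 34 mm in diameter at its widest, narrowing a little towards the top, 31 mm high, about 0.03 kg. Loose. Grip it low, with the fingertips near the surface, where it is widest. Origin: centre of its underside, z up.
- work_holder: The movement holder: a small loose brass clamp lying flat, 66 mm long (y axis), 30 mm wide (x), 16 mm high, about 0.08 kg; screw knob at its -y end. Two pale jaws, the upper 6 mm, span the 30 mm at y = -14 to -2 and 14 to 26 mm; the body below is 18 mm wide. Grip it from above across the 30 mm, over both jaws, about y = +6 mm. Origin: centre of the underside of the outline, knob included.
- tile_large: Shadow tile of the large tin: a plain plywood square, 80 x 80 mm, 5 mm thick, fixed to the bench, with a dark round spot 57 mm in diameter at its centre (the largest spot). Origin: centre of its underside, z up; its upper face is at z = 5 mm and flat, the spot flush with it.
- tile_small: Shadow tile of the small tin: the same 80 x 80 x 5 mm plywood square, fixed, with a dark round spot 46 mm in diameter at its centre (the middle one of the three round spots). Origin: centre of its underside, z up.
- tile_loupe: Shadow tile of the loupe: the same 80 x 80 x 5 mm plywood square, fixed, with a dark round spot 36 mm in diameter at its centre (the smallest round spot). Origin: centre of its underside, z up.
- tile_holder: Shadow tile of the movement holder: the same 80 x 80 x 5 mm plywood square, fixed, with a dark oblong 34 mm (its x axis) by 70 mm (its y axis) at its centre. The holder's long side lies along the oblong, either way round. Origin: centre of its underside, z up.
- watch: A pocket watch lying flat on its back among the loose things, 49 x 67 x 14 mm, face up. Not part of the job: leave it where it is. Origin: centre of its underside.
- rubber: A small eraser lying flat, white with a blue sleeve, 18 (x) x 42 (y) x 12 mm, between the row of things and the row of tiles. Not part of the job: leave it where it is. Origin: centre of its underside.

How it is judged (in metres and radians):
At the end, for the whole second after the job is handed in: Both tins, loupe and holder rest still and upright (0.12 rad) on their own tiles, centres within 10 mm of the tile's centre, the holder's long axis within 0.26 rad of the oblong's; pocket watch and eraser within 12 mm of where they began (horizontal distance between tin_large and tile_large below 0.01 m and z of tin_large in the frame of tile_large between 0.002 and 0.009 m and angle between each of tin_large, tin_small, eye_loupe, work_holder's own z axis and vertical below 0.12 rad and linear speed of each of tin_large, tin_small, eye_loupe, work_holder below 0.02 m/s and horizontal distance between tin_small and tile_small below 0.01 m and z of tin_small in the frame of tile_small between 0.002 and 0.009 m and horizontal distance between eye_loupe and tile_loupe below 0.01 m and z of eye_loupe in the frame of tile_loupe between 0.002 and 0.009 m and horizontal distance between work_holder and tile_holder below 0.01 m and z of work_holder in the frame of tile_holder between 0.002 and 0.009 m and angle between the y axis of work_holder and the y axis of tile_holder, either way round below 0.26 rad and distance of each of watch, rubber from where it was at the start of the episode below 0.012 m); the robot touches nothing.
It fails at once if the pocket watch is moved (distance of watch from where it was at the start of the episode above 0.012 m).
It fails at once if the eraser is moved (distance of rubber from where it was at the start of the episode above 0.012 m).
It fails at once if a tin, the loupe or the holder is dropped or thrown: it moves faster than 0.5 m/s (a fall of more than 13 mm) while the robot does not touch it ((contact force between each of the arm, the fingers and tin_large below 0.02 N and linear speed of tin_large above 0.5 m/s) or (contact force between each of the arm, the fingers and tin_small below 0.02 N and linear speed of tin_small above 0.5 m/s) or (contact force between each of the arm, the fingers and eye_loupe below 0.02 N and linear speed of eye_loupe above 0.5 m/s) or (contact force between each of the arm, the fingers and work_holder below 0.02 N and linear speed of work_holder above 0.5 m/s)).
It also fails if it takes over 77 s, if anything falls off the work surface, if the arm or the gripper's body presses on something with over 40 N, if the wrist force passes 120 N, or if a joint passes its speed limit or range.

## Working session

There is one attempt and no reset: what is moved stays moved. The work goes in short steps, Python scripts to look and compute and a tool call to move; the robot and the scene stay as the last step left them, time stands still between calls to the robot, and variables do not carry over. Pictures are saved under pics/ and viewed, at most 14 in all, crops included, and the job is handed in when it is done.

Besides the shell and the picture viewer there is one more tool, called after "Request:" as name(argument=value, ...), one argument or row to a line, values as JSON. drive_tool: Moves the arm, as the interface text tells. Its arguments: {"type":"object","properties":{"moves":{"type":"array"},"force":{"type":"number"}},"required":["moves"]}

```bash
ls; mkdir -p pics
python3 - <<'E'
from cell import sensors, vision, env
import cv2
print(sensors.get_obs())
for n in("top","scene"):
    d=vision.read_camera(n); cv2.imwrite(f"pics/{n}0.png",d["image"][:,:,::-1])
    print({k:v for k,v in d.items() if k!="image"})
E
```

```text
pics
{'time_s': 0.0, 'qpos': array([73.28546619, 18.43910563, -4.01609197, 83.1763725 ,  1.2961879 ,
       78.54087222, -3.25942471]), 'joint_velocities': array([-0.11447271, -0.04992084,  0.03469067, -0.00347847,  0.03479302,
        0.01841069, -0.01383135]), 'effort': array([ 1.22344559e-04, -4.91285419e+01, -4.04483937e-01, -3.12528455e+01,
       -6.42550481e-02,  4.36899439e-02,  1.73968556e-04]), 'tool_pos': array([ 0.19548559, -0.61932929,  0.22944818]), 'tool_rot': array([-1.79888964e+02,  6.82792647e-03,  1.75256669e+01]), 'force': array([0.22876775, 0.59854047, 0.56527586]), 'wrist_torque': array([ 0.03818412, -0.00040142, -0.02230513]), 'grasp_force': 0.0, 'grip_width': 0.08679395326090655}
{'fx': 467.1241897511441, 'fy': 467.1241897511441, 'cx': 279.78993571286685, 'cy': 213.7275565450917, 'k1': -0.053046901987279835, 'R': array([[ 0.0032118 , -0.99995742, -0.00865144],
       [-0.99319714, -0.0021828 , -0.11642458],
       [ 0.11640074,  0.00896652, -0.99316185]]), 't': array([-0.17720999,  0.50966981,  1.01275133])}
{'fx': 413.92216316934224, 'fy': 413.92216316934224, 'cx': 280.0751532014896, 'cy': 208.97469220866714, 'k1': -0.11012196880800046, 'R': array([[-0.72796655, -0.68541958, -0.01626929],
       [-0.52349522,  0.57100128, -0.63238461],
       [ 0.44273858, -0.45183795, -0.77448371]]), 't': array([0.25022131, 0.40605179, 0.56881396])}
```

View pics/top0.png

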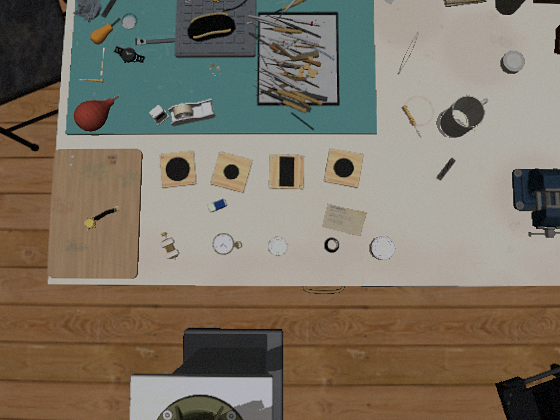

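View pics/scene0.png

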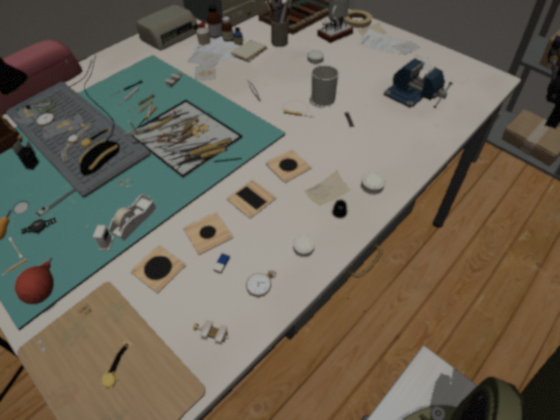

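The top view shows the tiles at (177,168) large, (232,172) loupe, (287,171) holder and (343,167) small. The loose things are the holder (170,245), watch (225,244), small tin (278,246), loupe (332,244), large tin (382,247) and eraser (218,205).

```bash
cat > h.py <<'E'
import numpy as np, cv2
from cell import vision, sensors
def K(d): return np.array([[d["fx"],0,d["cx"]],[0,d["fy"],d["cy"]],[0,0,1]])
def cast(d,uv,z):
    p=cv2.undistortPoints(np.array(uv,float).reshape(-1,1,2),K(d),np.array([d["k1"],0,0,0])).reshape(-1,2)
    D=np.c_[p,np.ones(len(p))]@d["R"]; C=-d["R"].T@d["t"]
    return C+D*((z-C[2])/D[:,2])[:,None]
def blobs(d,mask,x0,y0,x1,y1,amin=40):
    m=np.zeros(mask.shape,np.uint8); m[y0:y1,x0:x1]=mask[y0:y1,x0:x1]
    c,_=cv2.findContours(m,cv2.RETR_EXTERNAL,cv2.CHAIN_APPROX_NONE)
    return [k for k in c if cv2.contourArea(k)>amin]
E
python3 - <<'E'
from h import *
d=vision.read_camera("top"); im=d["image"]; hsv=cv2.cvtColor(im,cv2.COLOR_RGB2HSV)
print("cam",-d["R"].T@d["t"])
cv2.imwrite("pics/cropA.png",cv2.resize(im[225:270,150:410,::-1],None,fx=3,fy=3,interpolation=cv2.INTER_CUBIC))
s=vision.read_camera("scene");
print("scam",-s["R"].T@s["t"])
for nm,q,(x0,y0,x1,y1) in(("top",d,(155,145,370,195)),("scene",s,(130,145,315,295))):
    dark=(q["image"].max(2)<70).astype(np.uint8)
    for c in blobs(q,dark,x0,y0,x1,y1):
        m=cv2.moments(c); uv=(m["m10"]/m["m00"],m["m01"]/m["m00"]); w=cast(q,c.reshape(-1,2),.005)[:,:2]
        r=cv2.minAreaRect((w*1000).astype(np.float32))
        print(nm,np.round(uv,1),cast(q,[uv],.005)[0].round(4),"rect",np.round(r[0],1),np.round(r[1],1),round(r[2],1))
for z in(.016,.020,.03): print(z,cast(d,[(170,245),(225,244),(278,246),(332,244),(382,247),(218,205)],z)[:,:2].round(4).tolist())
print(im[246,255:300].max(1)[:], im[225:268,278].max(1))
E
```

```text
cam [ 0.38888675 -0.18517079  1.06363096]
scam [0.14288303 0.19666223 0.70138897]
top [231.  171.5] [ 0.6109 -0.0626  0.005 ] rect [611.  -62.5] [30.6 32.5] 0.0
top [343.3 167.4] [ 0.621  -0.3221  0.005 ] rect [ 620.8 -322.4] [40. 44.] 0.2
top [177.2 168.8] [0.6173 0.0628 0.005 ] rect [617.   62.2] [53.9 52. ] 90.0
top [286.5 171. ] [ 0.6122 -0.1908  0.005 ] rect [ 612.4 -190.8] [65.8 30.1] 0.1
scene [157.4 267.5] [0.6176 0.0635 0.005 ] rect [617.9  63.3] [51.6 48.5] 43.5
scene [207.3 231.7] [ 0.6112 -0.0618  0.005 ] rect [611.3 -62. ] [27.8 29.6] 8.3
scene [139.7 219.1] [0.7464 0.0171 0.005 ] rect [749.7  13.6] [17.4 81.9] 12.0
scene [250.9 197.5] [ 0.6114 -0.1898  0.005 ] rect [ 612.1 -189.9] [28.7 64.2] 88.0
scene [288.  164.5] [ 0.6209 -0.322   0.005 ] rect [ 621.  -322.2] [38.3 37.2] 42.3
scene [178.8 160.4] [ 0.8279 -0.154   0.005 ] rect [ 838.8 -140.7] [199.8  86.9] 31.7
0.016 [[0.4402, 0.0713], [0.443, -0.0529], [0.4389, -0.1719], [0.4436, -0.2929], [0.4371, -0.4051], [0.5313, -0.0355]]
0.02 [[0.44, 0.0704], [0.4428, -0.0534], [0.4387, -0.172], [0.4434, -0.2925], [0.4369, -0.4042], [0.5307, -0.0361]]
0.03 [[0.4395, 0.0679], [0.4422, -0.0547], [0.4382, -0.1721], [0.4429, -0.2915], [0.4364, -0.4021], [0.5294, -0.0375]]
[178 178 176 176 174 173 176 176 175 178 173 173 175 173 177 185 165 175
 181 174 174 178 179 179 178 177 178 177 178 182 184 166 163 177 176 171
 176 176 175 176 176 176 173 175 174] [174 174 173 177 175 178 179 176 177 177 178 164 177 187 139 170 176 180
 180 179 180 179 179 178 179 179 179 149 180 158 122 167 174 175 173 175
 173 172 172 176 177 176 173]
```

View pics/cropA.png

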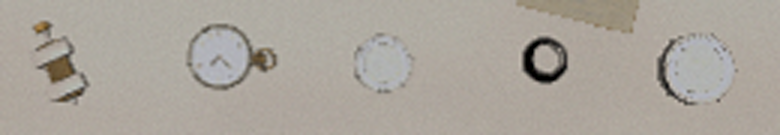

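Both views agree on the tile centres to about 1 mm. The holder's oblong lies along world x, and the holder's knob points about 21° from +x. Next I refine the loose things.

Run:
```python
from h import *
T=vision.read_camera("top"); S=vision.read_camera("scene")
cv2.imwrite("pics/cropS.png",cv2.resize(S["image"][165:350,185:395,::-1],None,fx=3.2,fy=3.2,interpolation=cv2.INTER_CUBIC))
a=T["image"]
cv2.imwrite("pics/cropT.png",np.hstack([cv2.resize(a[228:264,c-18:c+18,::-1],None,fx=7,fy=7,interpolation=cv2.INTER_CUBIC) for c in(278,383)]+[cv2.resize(a[228:264,152:188,::-1],None,fx=7,fy=7,interpolation=cv2.INTER_CUBIC)]))
for nm,q,b in(("top",T,(318,230,346,260)),("scene",S,(325,192,355,222))):
    for c in blobs(q,(q["image"].max(2)<90).astype(np.uint8),*b):
        r=cv2.boundingRect(c); e=cv2.minEnclosingCircle(c); print(nm,r,e)
        for z in(0,.031): print(z,cast(q,c.reshape(-1,2),z)[:,:2].min(0).round(4),cast(q,c.reshape(-1,2),z)[:,:2].max(0).round(4))
```

```text
top (325, 238, 14, 15) ((331.2804870605469, 244.84146118164062), 7.3622565269470215)
0 [ 0.4263 -0.3083] [ 0.4581 -0.2786]
0.031 [ 0.4252 -0.3047] [ 0.4561 -0.2759]
scene (332, 200, 15, 18) ((339.5, 208.5), 8.860122680664062)
0 [ 0.4288 -0.3252] [ 0.4679 -0.2783]
0.031 [ 0.4161 -0.3021] [ 0.4536 -0.2574]
```

View pics/cropS.png

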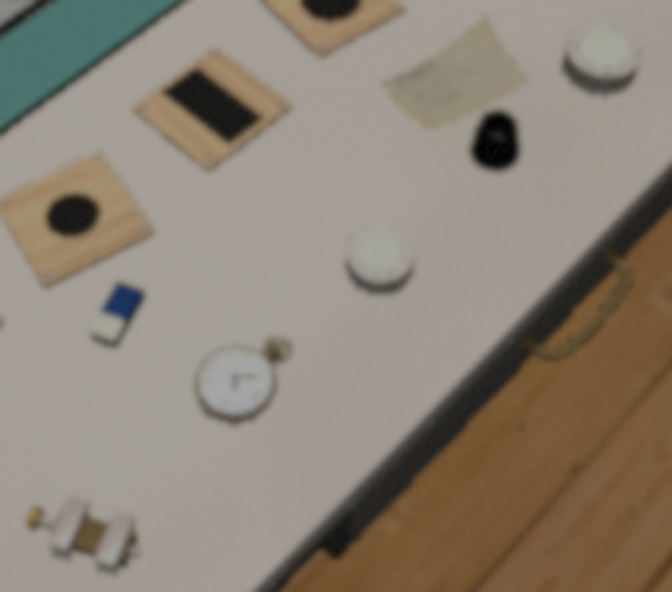

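View pics/cropT.png

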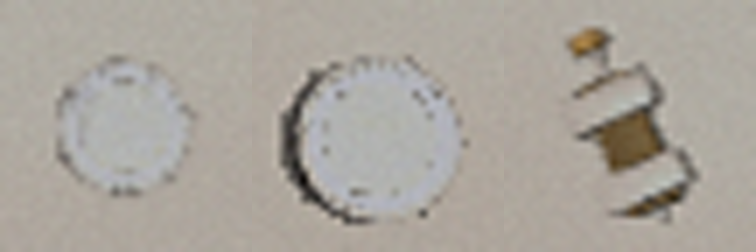

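The crops give the small tin at (277.4,245.4), the large tin's lid at (383.3,247.4), and the holder's grip centre at (169.3,248.0) with its axis about 24° from x. Two or three millimetres is well inside what the gripper tolerates.

Run:
```python
from h import *
T=vision.read_camera("top"); S=vision.read_camera("scene")
print(cast(T,[(277.4,245.4)],.016),cast(T,[(383.3,247.4)],.02),cast(T,[(169.3,248.)],.01))
f=lambda x,y:(185+(x+.5)/3.2-.5,165+(y+.5)/3.2-.5)
print(cast(S,[f(380,257)],.016),cast(S,[f(601,52)],.02),cast(S,[f(92,537)],.01))
a,b=cast(T,[(152+84/7,228+40/7),(152+164/7,228+215/7)],.008)[:,:2]; c,e=cast(S,[f(35,516),f(135,553)],.008)[:,:2]
for v in(a-b,c-e): print(np.degrees(np.arctan2(v[1],v[0])),np.hypot(*v))
print(sensors.get_obs()["tool_pos"],sensors.get_obs()["tool_rot"])
```

```text
[[ 0.44019589 -0.17058601  0.016     ]] [[ 0.43601108 -0.4071209   0.02      ]] [[0.43371126 0.0742165  0.01      ]]
[[ 0.4367617  -0.16714097  0.016     ]] [[ 0.43488103 -0.40104119  0.02      ]] [[0.43243193 0.07648591 0.01      ]]
26.163703128922265 0.0630129042891823
22.991498362786785 0.06150963257304811
[ 0.1956397  -0.61981735  0.23042531] [-1.79989052e+02  3.52171871e-03  1.75222403e+01]
```

Request:
drive_tool(
  moves=[
    {"x":50,"y":-22,"z":10,"rz":0.05,"fingers":-1},
    {"x":100,"y":-45,"z":25,"rz":0.1,"fingers":-1},
    {"x":150,"y":-68,"z":45,"rz":0.15,"fingers":-1},
    {"x":200,"y":-90,"z":65,"rz":0.2,"fingers":-1},
    {"x":250,"y":-112,"z":85,"rz":0.26,"fingers":-1},
    {"x":293.6,"y":-132.7,"z":110,"rz":0.306,"fingers":-1},
    {"x":293.6,"y":-132.7,"z":140,"rz":0.306,"fingers":-1},
    {"x":293.6,"y":-132.7,"z":150,"rz":0.306,"fingers":-1},
    {"x":293.6,"y":-132.7,"z":150,"rz":0.306,"fingers":-1},
    {"x":293.6,"y":-132.7,"z":150,"rz":0.306,"fingers":-1},
  ],
  force=12,
)

```text
invalid input at $.moves[0]: expected keys x, y, z, rx, ry, rz, fingers
```

Request:
drive_tool(
  moves=[
    {"x":50,"y":-22,"z":10,"rx":0,"ry":0,"rz":0.05,"fingers":-1},
    {"x":100,"y":-45,"z":25,"rx":0,"ry":0,"rz":0.1,"fingers":-1},
    {"x":150,"y":-68,"z":45,"rx":0,"ry":0,"rz":0.15,"fingers":-1},
    {"x":200,"y":-90,"z":65,"rx":0,"ry":0,"rz":0.2,"fingers":-1},
    {"x":250,"y":-112,"z":85,"rx":0,"ry":0,"rz":0.26,"fingers":-1},
    {"x":293.6,"y":-132.7,"z":110,"rx":0,"ry":0,"rz":0.306,"fingers":-1},
    {"x":293.6,"y":-132.7,"z":140,"rx":0,"ry":0,"rz":0.306,"fingers":-1},
    {"x":293.6,"y":-132.7,"z":150,"rx":0,"ry":0,"rz":0.306,"fingers":-1},
    {"x":293.6,"y":-132.7,"z":150,"rx":0,"ry":0,"rz":0.306,"fingers":-1},
    {"x":293.6,"y":-132.7,"z":150,"rx":0,"ry":0,"rz":0.306,"fingers":-1},
  ],
  force=12,
)

```text
time_s: 1.65
tool_pos: [0.4357, -0.4064, 0.0819]
tool_rot: [179.9, -0.1, -0.1]
force: [-0.6, -0.3, -0.1]
grip_width: 0.087
grasp_force: 0.0
```

Request:
drive_tool(
  moves=[
    {"x":0,"y":0,"z":30,"rx":0,"ry":0,"rz":0,"fingers":-1},
    {"x":0,"y":0,"z":55,"rx":0,"ry":0,"rz":0,"fingers":-1},
    {"x":0,"y":0,"z":69,"rx":0,"ry":0,"rz":0,"fingers":-1},
    {"x":0,"y":0,"z":69,"rx":0,"ry":0,"rz":0,"fingers":-1},
    {"x":0,"y":0,"z":69,"rx":0,"ry":0,"rz":0,"fingers":1},
    {"x":0,"y":0,"z":69,"rx":0,"ry":0,"rz":0,"fingers":1},
    {"x":0,"y":0,"z":69,"rx":0,"ry":0,"rz":0,"fingers":1},
    {"x":0,"y":0,"z":69,"rx":0,"ry":0,"rz":0,"fingers":1},
    {"x":0,"y":0,"z":69,"rx":0,"ry":0,"rz":0,"fingers":1},
    {"x":0,"y":0,"z":69,"rx":0,"ry":0,"rz":0,"fingers":1},
  ],
  force=12,
)

```text
time_s: 2.9
tool_pos: [0.4358, -0.405, 0.0118]
tool_rot: [180.0, -0.0, -0.0]
force: [0.2, 0.3, 1.9]
grip_width: 0.0529
grasp_force: 12.0
```

Request:
drive_tool(
  moves=[
    {"x":0,"y":0,"z":-20,"rx":0,"ry":0,"rz":0,"fingers":1},
    {"x":0,"y":0,"z":-50,"rx":0,"ry":0,"rz":0,"fingers":1},
    {"x":8,"y":-20,"z":-75,"rx":0,"ry":0,"rz":0,"fingers":1},
    {"x":23,"y":-60,"z":-80,"rx":0,"ry":0,"rz":0,"fingers":1},
    {"x":39,"y":-100,"z":-80,"rx":0,"ry":0,"rz":0,"fingers":1},
    {"x":54,"y":-140,"z":-80,"rx":0,"ry":0,"rz":0,"fingers":1},
    {"x":70,"y":-180,"z":-80,"rx":0,"ry":0,"rz":0,"fingers":1},
    {"x":85,"y":-220,"z":-80,"rx":0,"ry":0,"rz":0,"fingers":1},
    {"x":101,"y":-260,"z":-80,"rx":0,"ry":0,"rz":0,"fingers":1},
    {"x":117,"y":-300,"z":-80,"rx":0,"ry":0,"rz":0,"fingers":1},
    {"x":132,"y":-340,"z":-80,"rx":0,"ry":0,"rz":0,"fingers":1},
    {"x":148,"y":-380,"z":-80,"rx":0,"ry":0,"rz":0,"fingers":1},
    {"x":163,"y":-420,"z":-80,"rx":0,"ry":0,"rz":0,"fingers":1},
    {"x":175,"y":-450,"z":-75,"rx":0,"ry":0,"rz":0,"fingers":1},
    {"x":181.6,"y":-468,"z":-60,"rx":0,"ry":0,"rz":0,"fingers":1},
    {"x":181.6,"y":-468,"z":-40,"rx":0,"ry":0,"rz":0,"fingers":1},
    {"x":181.6,"y":-468,"z":-30,"rx":0,"ry":0,"rz":0,"fingers":1},
    {"x":181.6,"y":-468,"z":-30,"rx":0,"ry":0,"rz":0,"fingers":1},
  ],
)

```text
time_s: 5.15
tool_pos: [0.6163, 0.061, 0.0404]
tool_rot: [179.9, 0.1, -0.1]
force: [0.1, 0.2, 0.2]
grip_width: 0.0527
grasp_force: 12.0
```

Request:
drive_tool(
  moves=[
    {"x":1,"y":-1,"z":10,"rx":0,"ry":0,"rz":0,"fingers":1},
    {"x":1,"y":-1,"z":18,"rx":0,"ry":0,"rz":0,"fingers":1},
    {"x":1,"y":-1,"z":22,"rx":0,"ry":0,"rz":0,"fingers":1},
    {"x":1,"y":-1,"z":24,"rx":0,"ry":0,"rz":0,"fingers":1},
    {"x":1,"y":-1,"z":24.5,"rx":0,"ry":0,"rz":0,"fingers":1},
    {"x":1,"y":-1,"z":24.5,"rx":0,"ry":0,"rz":0,"fingers":1},
    {"x":1,"y":-1,"z":24.5,"rx":0,"ry":0,"rz":0,"fingers":-0.4},
    {"x":1,"y":-1,"z":24.5,"rx":0,"ry":0,"rz":0,"fingers":-1},
    {"x":1,"y":-1,"z":24.5,"rx":0,"ry":0,"rz":0,"fingers":-1},
    {"x":1,"y":-1,"z":24.5,"rx":0,"ry":0,"rz":0,"fingers":-1},
    {"x":1,"y":-1,"z":0,"rx":0,"ry":0,"rz":0,"fingers":-1},
    {"x":1,"y":-1,"z":-30,"rx":0,"ry":0,"rz":0,"fingers":-1},
    {"x":1,"y":-1,"z":-40,"rx":0,"ry":0,"rz":0,"fingers":-1},
    {"x":1,"y":-1,"z":-40,"rx":0,"ry":0,"rz":0,"fingers":-1},
  ],
)

```text
time_s: 6.9
tool_pos: [0.6187, 0.064, 0.0819]
tool_rot: [180.0, -0.1, -0.0]
force: [-0.5, -0.4, 0.1]
grip_width: 0.087
grasp_force: 0.0
```

Request:
drive_tool(
  moves=[
    {"x":-11,"y":15,"z":0,"rx":0,"ry":0,"rz":0,"fingers":-1},
    {"x":-36,"y":47,"z":0,"rx":0,"ry":0,"rz":0,"fingers":-1},
    {"x":-61,"y":80,"z":0,"rx":0,"ry":0,"rz":0,"fingers":-1},
    {"x":-86,"y":112,"z":0,"rx":0,"ry":0,"rz":0,"fingers":-1},
    {"x":-111,"y":145,"z":0,"rx":0,"ry":0,"rz":0,"fingers":-1},
    {"x":-136,"y":178,"z":0,"rx":0,"ry":0,"rz":0,"fingers":-1},
    {"x":-161,"y":211,"z":0,"rx":0,"ry":0,"rz":0,"fingers":-1},
    {"x":-178.5,"y":234,"z":0,"rx":0,"ry":0,"rz":0,"fingers":-1},
    {"x":-178.5,"y":234,"z":10,"rx":0,"ry":0,"rz":0,"fingers":-1},
    {"x":-178.5,"y":234,"z":35,"rx":0,"ry":0,"rz":0,"fingers":-1},
    {"x":-178.5,"y":234,"z":58,"rx":0,"ry":0,"rz":0,"fingers":-1},
    {"x":-178.5,"y":234,"z":70,"rx":0,"ry":0,"rz":0,"fingers":-1},
    {"x":-178.5,"y":234,"z":70,"rx":0,"ry":0,"rz":0,"fingers":-1},
    {"x":-178.5,"y":234,"z":70,"rx":0,"ry":0,"rz":0,"fingers":1},
    {"x":-178.5,"y":234,"z":70,"rx":0,"ry":0,"rz":0,"fingers":1},
    {"x":-178.5,"y":234,"z":70,"rx":0,"ry":0,"rz":0,"fingers":1},
    {"x":-178.5,"y":234,"z":70,"rx":0,"ry":0,"rz":0,"fingers":1},
    {"x":-178.5,"y":234,"z":70,"rx":0,"ry":0,"rz":0,"fingers":1},
    {"x":-178.5,"y":234,"z":70,"rx":0,"ry":0,"rz":0,"fingers":1},
    {"x":-178.5,"y":234,"z":70,"rx":0,"ry":0,"rz":0,"fingers":1},
  ],
)

```text
time_s: 9.4
tool_pos: [0.4399, -0.17, 0.0116]
tool_rot: [180.0, 0.0, -0.0]
force: [-0.5, -0.3, 0.6]
grip_width: 0.0426
grasp_force: 12.0
```

Request:
drive_tool(
  moves=[
    {"x":0,"y":0,"z":-20,"rx":0,"ry":0,"rz":0,"fingers":1},
    {"x":0,"y":0,"z":-50,"rx":0,"ry":0,"rz":0,"fingers":1},
    {"x":15,"y":13,"z":-65,"rx":0,"ry":0,"rz":0,"fingers":1},
    {"x":45,"y":38,"z":-70,"rx":0,"ry":0,"rz":0,"fingers":1},
    {"x":76,"y":64,"z":-70,"rx":0,"ry":0,"rz":0,"fingers":1},
    {"x":107,"y":90,"z":-70,"rx":0,"ry":0,"rz":0,"fingers":1},
    {"x":138,"y":116,"z":-70,"rx":0,"ry":0,"rz":0,"fingers":1},
    {"x":167,"y":140,"z":-60,"rx":0,"ry":0,"rz":0,"fingers":1},
    {"x":181,"y":152,"z":-45,"rx":0,"ry":0,"rz":0,"fingers":1},
    {"x":181,"y":152,"z":-25,"rx":0,"ry":0,"rz":0,"fingers":1},
    {"x":181,"y":152,"z":-15,"rx":0,"ry":0,"rz":0,"fingers":1},
    {"x":181,"y":152,"z":-9,"rx":0,"ry":0,"rz":0,"fingers":1},
    {"x":181,"y":152,"z":-7,"rx":0,"ry":0,"rz":0,"fingers":1},
    {"x":181,"y":152,"z":-5.5,"rx":0,"ry":0,"rz":0,"fingers":1},
    {"x":181,"y":152,"z":-5.5,"rx":0,"ry":0,"rz":0,"fingers":1},
    {"x":181,"y":152,"z":-5.5,"rx":0,"ry":0,"rz":0,"fingers":1},
  ],
)

```text
time_s: 11.4
tool_pos: [0.621, -0.3221, 0.0175]
tool_rot: [180.0, -0.0, -0.0]
force: [-0.1, 0.1, 1.2]
grip_width: 0.0427
grasp_force: 12.0
```

Request:
drive_tool(
  moves=[
    {"x":0,"y":0,"z":0,"rx":0,"ry":0,"rz":0,"fingers":-0.4},
    {"x":0,"y":0,"z":0,"rx":0,"ry":0,"rz":0,"fingers":-1},
    {"x":0,"y":0,"z":0,"rx":0,"ry":0,"rz":0,"fingers":-1},
    {"x":0,"y":0,"z":0,"rx":0,"ry":0,"rz":0,"fingers":-1},
    {"x":0,"y":0,"z":-30,"rx":0,"ry":0,"rz":0,"fingers":-1},
    {"x":0,"y":0,"z":-65,"rx":0,"ry":0,"rz":0,"fingers":-1},
    {"x":-30,"y":-5,"z":-75,"rx":0,"ry":0,"rz":0,"fingers":-1},
    {"x":-70,"y":-11,"z":-75,"rx":0,"ry":0,"rz":0,"fingers":-1},
    {"x":-110,"y":-18,"z":-75,"rx":0,"ry":0,"rz":0,"fingers":-1},
    {"x":-150,"y":-24,"z":-75,"rx":0,"ry":0,"rz":0,"fingers":-1},
    {"x":-178.7,"y":-28.5,"z":-75,"rx":0,"ry":0,"rz":0,"fingers":-1},
    {"x":-178.7,"y":-28.5,"z":-65,"rx":0,"ry":0,"rz":0,"fingers":-1},
    {"x":-178.7,"y":-28.5,"z":-35,"rx":0,"ry":0,"rz":0,"fingers":-1},
    {"x":-178.7,"y":-28.5,"z":-10,"rx":0,"ry":0,"rz":0,"fingers":-1},
    {"x":-178.7,"y":-28.5,"z":5.5,"rx":0,"ry":0,"rz":0,"fingers":-1},
    {"x":-178.7,"y":-28.5,"z":5.5,"rx":0,"ry":0,"rz":0,"fingers":-1},
  ],
)

```text
time_s: 13.4
tool_pos: [0.4424, -0.293, 0.0106]
tool_rot: [-179.9, 0.0, 0.0]
force: [0.1, 1.0, 0.9]
grip_width: 0.0871
grasp_force: 0.0
```

Request:
drive_tool(
  moves=[
    {"x":0,"y":0,"z":0,"rx":0,"ry":0,"rz":0,"fingers":0},
    {"x":0,"y":0,"z":0,"rx":0,"ry":0,"rz":0,"fingers":1},
    {"x":0,"y":0,"z":0,"rx":0,"ry":0,"rz":0,"fingers":1},
    {"x":0,"y":0,"z":0,"rx":0,"ry":0,"rz":0,"fingers":1},
    {"x":0,"y":0,"z":0,"rx":0,"ry":0,"rz":0,"fingers":1},
    {"x":0,"y":0,"z":0,"rx":0,"ry":0,"rz":0,"fingers":1},
    {"x":0,"y":0,"z":0,"rx":0,"ry":0,"rz":0,"fingers":1},
    {"x":0,"y":0,"z":0,"rx":0,"ry":0,"rz":0,"fingers":1},
  ],
  force=8,
)

```text
time_s: 14.4
tool_pos: [0.4421, -0.2934, 0.0115]
tool_rot: [-180.0, 0.0, -0.0]
force: [1.1, 0.1, -0.6]
grip_width: 0.0322
grasp_force: 7.9
```

Request:
drive_tool(
  moves=[
    {"x":0,"y":0,"z":-15,"rx":0,"ry":0,"rz":0,"fingers":1},
    {"x":0,"y":0,"z":-45,"rx":0,"ry":0,"rz":0,"fingers":1},
    {"x":8,"y":-11,"z":-70,"rx":0,"ry":0,"rz":0,"fingers":1},
    {"x":29,"y":-39,"z":-80,"rx":0,"ry":0,"rz":0,"fingers":1},
    {"x":50,"y":-69,"z":-80,"rx":0,"ry":0,"rz":0,"fingers":1},
    {"x":71,"y":-98,"z":-80,"rx":0,"ry":0,"rz":0,"fingers":1},
    {"x":92,"y":-127,"z":-80,"rx":0,"ry":0,"rz":0,"fingers":1},
    {"x":113,"y":-156,"z":-80,"rx":0,"ry":0,"rz":0,"fingers":1},
    {"x":134,"y":-184,"z":-80,"rx":0,"ry":0,"rz":0,"fingers":1},
    {"x":155,"y":-213,"z":-70,"rx":0,"ry":0,"rz":0,"fingers":1},
    {"x":168.8,"y":-231,"z":-55,"rx":0,"ry":0,"rz":0,"fingers":1},
    {"x":168.8,"y":-231,"z":-35,"rx":0,"ry":0,"rz":0,"fingers":1},
    {"x":168.8,"y":-231,"z":-20,"rx":0,"ry":0,"rz":0,"fingers":1},
    {"x":168.8,"y":-231,"z":-12,"rx":0,"ry":0,"rz":0,"fingers":1},
    {"x":168.8,"y":-231,"z":-8,"rx":0,"ry":0,"rz":0,"fingers":1},
    {"x":168.8,"y":-231,"z":-5.5,"rx":0,"ry":0,"rz":0,"fingers":1},
    {"x":168.8,"y":-231,"z":-5.5,"rx":0,"ry":0,"rz":0,"fingers":1},
    {"x":168.8,"y":-231,"z":-5.5,"rx":0,"ry":0,"rz":0,"fingers":1},
  ],
)

```text
time_s: 16.65
tool_pos: [0.6113, -0.0625, 0.0175]
tool_rot: [180.0, -0.0, -0.0]
force: [-0.5, 0.6, -0.8]
grip_width: 0.0319
grasp_force: 7.9
```

Request:
drive_tool(
  moves=[
    {"x":0,"y":0,"z":0,"rx":0,"ry":0,"rz":0,"fingers":0},
    {"x":0,"y":0,"z":0,"rx":0,"ry":0,"rz":0,"fingers":-0.7},
    {"x":0,"y":0,"z":0,"rx":0,"ry":0,"rz":0,"fingers":-0.7},
    {"x":0,"y":0,"z":0,"rx":0,"ry":0,"rz":0,"fingers":-0.7},
    {"x":0,"y":0,"z":-25,"rx":0,"ry":0,"rz":0,"fingers":-0.7},
    {"x":0,"y":0,"z":-60,"rx":0,"ry":0,"rz":0,"fingers":-0.7},
    {"x":-20,"y":-15,"z":-75,"rx":0,"ry":0,"rz":-0.05,"fingers":-0.7},
    {"x":-50,"y":-38,"z":-75,"rx":0,"ry":0,"rz":-0.12,"fingers":-0.7},
    {"x":-80,"y":-61,"z":-75,"rx":0,"ry":0,"rz":-0.2,"fingers":-0.7},
    {"x":-110,"y":-84,"z":-75,"rx":0,"ry":0,"rz":-0.27,"fingers":-0.7},
    {"x":-140,"y":-108,"z":-75,"rx":0,"ry":0,"rz":-0.34,"fingers":-0.7},
    {"x":-165,"y":-127,"z":-70,"rx":0,"ry":0,"rz":-0.4,"fingers":-0.7},
    {"x":-178,"y":-137.5,"z":-60,"rx":0,"ry":0,"rz":-0.428,"fingers":-0.7},
    {"x":-178,"y":-137.5,"z":-45,"rx":0,"ry":0,"rz":-0.428,"fingers":-0.7},
    {"x":-178,"y":-137.5,"z":-45,"rx":0,"ry":0,"rz":-0.428,"fingers":-0.7},
    {"x":-178,"y":-137.5,"z":-45,"rx":0,"ry":0,"rz":-0.428,"fingers":-0.7},
  ],
)

```text
time_s: 18.65
tool_pos: [0.4338, 0.0746, 0.0619]
tool_rot: [-180.0, -0.0, 24.4]
force: [-0.3, 0.3, -0.0]
grip_width: 0.0739
grasp_force: 0.0
```

Run:
```python
from h import *
T=vision.read_camera("top"); S=vision.read_camera("scene")
a=cv2.resize(T["image"][145:275,140:360,::-1],None,fx=2.6,fy=2.6,interpolation=cv2.INTER_CUBIC)
cv2.imwrite("pics/chk1.png",a)
cv2.imwrite("pics/chk2.png",cv2.resize(S["image"][145:375,110:330,::-1],None,fx=2.6,fy=2.6,interpolation=cv2.INTER_CUBIC))
```

```text
(no output)
```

View pics/chk1.png

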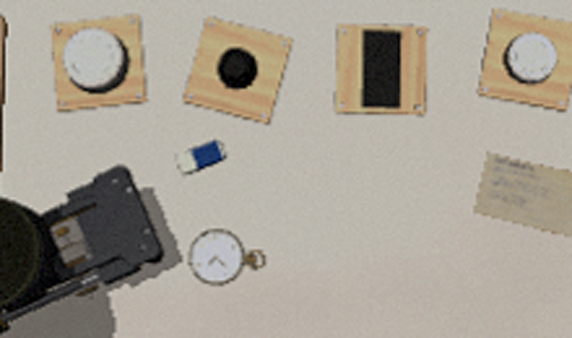

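View pics/chk2.png

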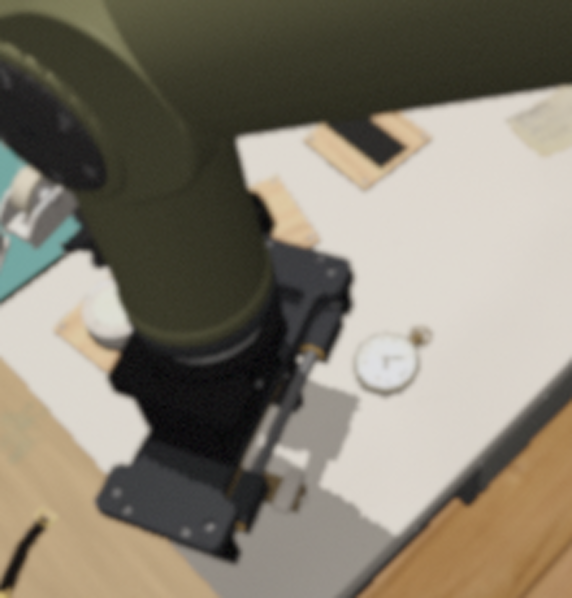

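The picture shows both tins and the loupe sitting centred on their spots, and the fingers straddling the holder. Next comes the grasp.

Request:
drive_tool(
  moves=[
    {"x":0,"y":0,"z":25,"rx":0,"ry":0,"rz":0,"fingers":-0.7},
    {"x":0,"y":0,"z":42,"rx":0,"ry":0,"rz":0,"fingers":-0.7},
    {"x":0,"y":0,"z":50,"rx":0,"ry":0,"rz":0,"fingers":-0.7},
    {"x":0,"y":0,"z":50,"rx":0,"ry":0,"rz":0,"fingers":-0.7},
    {"x":0,"y":0,"z":50,"rx":0,"ry":0,"rz":0,"fingers":0},
    {"x":0,"y":0,"z":50,"rx":0,"ry":0,"rz":0,"fingers":1},
    {"x":0,"y":0,"z":50,"rx":0,"ry":0,"rz":0,"fingers":1},
    {"x":0,"y":0,"z":50,"rx":0,"ry":0,"rz":0,"fingers":1},
    {"x":0,"y":0,"z":50,"rx":0,"ry":0,"rz":0,"fingers":1},
    {"x":0,"y":0,"z":50,"rx":0,"ry":0,"rz":0,"fingers":1},
    {"x":0,"y":0,"z":50,"rx":0,"ry":0,"rz":0,"fingers":1},
  ],
  force=12,
)

```text
time_s: 20.12
tool_pos: [0.433, 0.075, 0.0121]
tool_rot: [180.0, -0.0, 24.5]
force: [0.3, 0.5, 0.7]
grip_width: 0.0289
grasp_force: 12.0
```

Request:
drive_tool(
  moves=[
    {"x":0,"y":0,"z":-15,"rx":0,"ry":0,"rz":0,"fingers":1},
    {"x":0,"y":0,"z":-45,"rx":0,"ry":0,"rz":0,"fingers":1},
    {"x":1,"y":8,"z":-72,"rx":0,"ry":0,"rz":0.01,"fingers":1},
    {"x":5,"y":33,"z":-80,"rx":0,"ry":0,"rz":0.05,"fingers":1},
    {"x":11,"y":73,"z":-80,"rx":0,"ry":0,"rz":0.1,"fingers":1},
    {"x":17,"y":113,"z":-80,"rx":0,"ry":0,"rz":0.15,"fingers":1},
    {"x":23,"y":153,"z":-80,"rx":0,"ry":0,"rz":0.21,"fingers":1},
    {"x":29,"y":193,"z":-80,"rx":0,"ry":0,"rz":0.27,"fingers":1},
    {"x":35,"y":233,"z":-80,"rx":0,"ry":0,"rz":0.32,"fingers":1},
    {"x":41,"y":273,"z":-80,"rx":0,"ry":0,"rz":0.37,"fingers":1},
    {"x":45,"y":300,"z":-75,"rx":0,"ry":0,"rz":0.41,"fingers":1},
    {"x":47.3,"y":313.3,"z":-65,"rx":0,"ry":0,"rz":0.428,"fingers":1},
    {"x":47.3,"y":313.3,"z":-60,"rx":0,"ry":0,"rz":0.428,"fingers":1},
    {"x":47.3,"y":313.3,"z":-60,"rx":0,"ry":0,"rz":0.428,"fingers":1},
  ],
  force=18,
)

```text
time_s: 21.88
tool_pos: [0.605, -0.1889, 0.0709]
tool_rot: [-179.9, 0.1, 0.1]
force: [-0.1, 0.4, -0.0]
grip_width: 0.0282
grasp_force: 19.3
```

Run:
```python
from h import *
T=vision.read_camera("top"); S=vision.read_camera("scene")
a=cv2.resize(T["image"][135:255,200:380,::-1],(720,480),interpolation=cv2.INTER_CUBIC)[:,:]
cv2.imwrite("pics/chk3.png",np.hstack([cv2.resize(T["image"][120:260,230:360,::-1],(390,420),interpolation=cv2.INTER_CUBIC),cv2.resize(S["image"][120:260,195:325,::-1],(390,420),interpolation=cv2.INTER_CUBIC)]))
```

```text
(no output)
```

View pics/chk3.png

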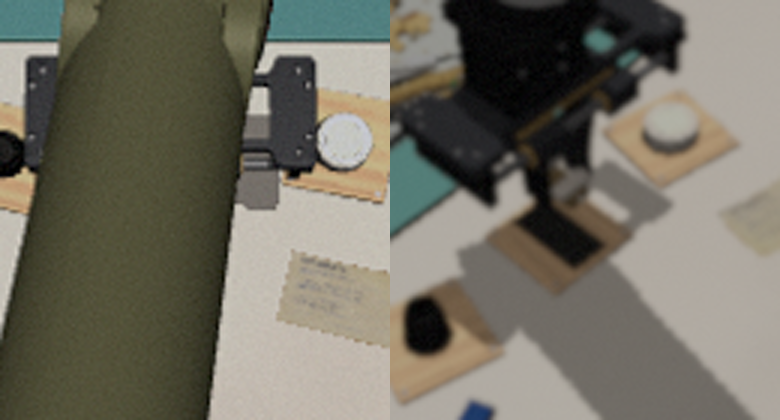

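The holder is held and hanging over its tile. I lower it slowly and let go.

Request:
drive_tool(
  moves=[
    {"x":0,"y":0,"z":20,"rx":0,"ry":0,"rz":0,"fingers":1},
    {"x":0,"y":0,"z":36,"rx":0,"ry":0,"rz":0,"fingers":1},
    {"x":0,"y":0,"z":46,"rx":0,"ry":0,"rz":0,"fingers":1},
    {"x":0,"y":0,"z":51,"rx":0,"ry":0,"rz":0,"fingers":1},
    {"x":0,"y":0,"z":53.5,"rx":0,"ry":0,"rz":0,"fingers":1},
    {"x":0,"y":0,"z":54.5,"rx":0,"ry":0,"rz":0,"fingers":1},
    {"x":0,"y":0,"z":54.5,"rx":0,"ry":0,"rz":0,"fingers":1},
    {"x":0,"y":0,"z":54.5,"rx":0,"ry":0,"rz":0,"fingers":0},
    {"x":0,"y":0,"z":54.5,"rx":0,"ry":0,"rz":0,"fingers":-0.5},
    {"x":0,"y":0,"z":54.5,"rx":0,"ry":0,"rz":0,"fingers":-0.5},
    {"x":0,"y":0,"z":54.5,"rx":0,"ry":0,"rz":0,"fingers":-0.5},
    {"x":0,"y":0,"z":30,"rx":0,"ry":0,"rz":0,"fingers":-0.5},
    {"x":0,"y":0,"z":-10,"rx":0,"ry":0,"rz":0,"fingers":-0.5},
    {"x":-30,"y":0,"z":-50,"rx":0,"ry":0,"rz":0,"fingers":-0.5},
    {"x":-60,"y":50,"z":-80,"rx":0,"ry":0,"rz":0,"fingers":-0.5},
    {"x":-90,"y":100,"z":-100,"rx":0,"ry":0,"rz":0,"fingers":-0.5},
    {"x":-110,"y":150,"z":-100,"rx":0,"ry":0,"rz":0,"fingers":-0.5},
    {"x":-130,"y":200,"z":-100,"rx":0,"ry":0,"rz":0,"fingers":-0.5},
    {"x":-130,"y":240,"z":-100,"rx":0,"ry":0,"rz":0,"fingers":-0.5},
    {"x":-130,"y":260,"z":-100,"rx":0,"ry":0,"rz":0,"fingers":-0.5},
  ],
)

```text
time_s: 24.48
tool_pos: [0.4748, -0.4528, 0.1719]
tool_rot: [180.0, 0.0, -0.2]
force: [0.3, 0.4, 0.3]
grip_width: 0.0655
grasp_force: 0.0
```

Run:
```python
from h import *
T=vision.read_camera("top"); S=vision.read_camera("scene")
cv2.imwrite("pics/chk4.png",cv2.resize(T["image"][140:260,140:380,::-1],(800,400),interpolation=cv2.INTER_CUBIC))
cv2.imwrite("pics/chk5.png",cv2.resize(S["image"][130:330,110:330,::-1],(660,600),interpolation=cv2.INTER_CUBIC))
```

```text
(no output)
```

View pics/chk4.png

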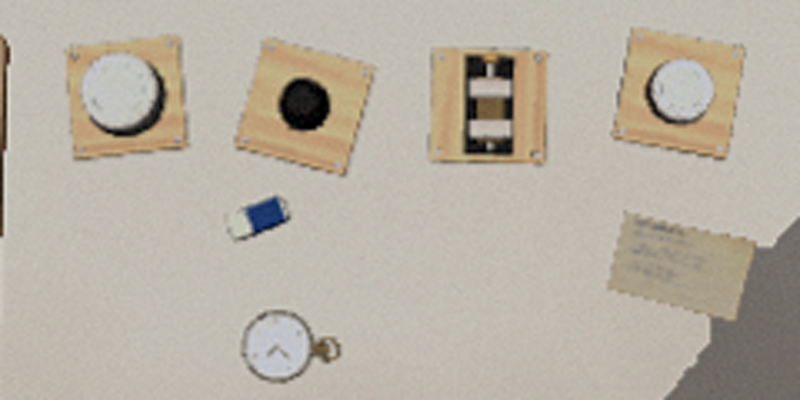

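View pics/chk5.png

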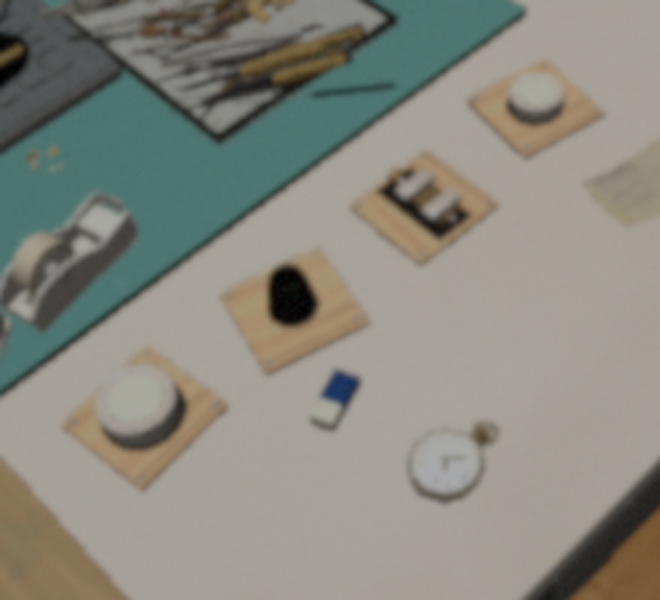

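All four pieces sit upright and centred. From the tile corners, corrected for parallax, the offsets are about 3 mm or less. The holder lies along its oblong, and the watch and eraser are where they were.

```bash
python3 -c "
from cell import workorder; print(workorder.sign_off())"
```

```text
the job is handed in; nothing more can be done
None
```

The job is handed in: both tins, the loupe and the holder are each upright on their own tile, within about 3 mm of centre by the last pictures, with the watch and eraser untouched, at about 25 s of the 77 s allowed; sign-off returned no verdict.

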